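Make the lamp tester safe

ROBOT

A 6-joint arm with a two-finger parallel gripper is mounted at the origin on the work surface. World frame = base frame: x ahead of the robot, y to its left, z up, the work surface at z = 0. Lengths are in mm, angles in rad, forces in N, time in s.
With the tool pointing down it reaches from about 275 to 1000 mm from the base axis. Payload 8.4 kg.
Tool frame: the origin (TCP) lies where the fingers leave the gripper's body, on its centre line; the fingertips stand 73 mm ahead of it and the grasp point (between the pads) lies 54 mm ahead of it (grip_point_offset is the distance from the TCP to the grasp point, in mm); z points along the fingers, y is the direction in which the jaws open and shut (so a half turn about z gives the same grasp; the last joint's range is limited). The gripper opens to 85 mm and grips with 20 to 120 N. Pads are 22 mm wide; open, the fingers measure 114 mm over their backs; the gripper's body (76 mm by 85 mm) begins 54 mm behind the grasp point. The pads swing forward as they close: fully open they stand 13 mm farther back than shut.
Start: joints at [1.321, 0.353, 1.633, -0, 1.155, -0.002], TCP at [153.293, 605.912, 303.881] pointing down, gripper open.
Joint ranges: [-2.63, 2.63], [-0.92, 2.1], [0.06, 2.66], [-1.3, 4.44], [0, 2.69], [-3.02, 3.02]. Speed limits (rad/s): [2.22, 2.22, 2.79, 3.14, 3.14, 3.14].

INTERFACE

Orientations are given as [roll, pitch, yaw] about the fixed x, y, z axes, in that order (R = Rz(yaw) Ry(pitch) Rx(roll)).
In Python, from rig import sense, grab_frame, sign_off, grip_point_offset gives the robot as it stands. The module is installed in compiled form; this text tells all that it offers.
- The arm moves only by the tool drive_tool, never from a script. Its argument "targets" is one flat list of numbers, 7 for each row, row after row: the shift along the tool's x, y, z in m, then the turn, a rotation vector about the tool's x, y, z in rad, then the opening, from 0 (shut) to 1 (fully open). In form: [tx, ty, tz, wx, wy, wz, grip, tx, ty, tz, wx, wy, wz, grip, ...]. A call has 1 to 12 rows; each row is the pose to reach, as a shift and turn from the pose commanded when the call began, along the tool's axes at that moment; what a row does not reach only later rows make up. A row lasts 1/12 s, in which the tool goes at most 41.7 mm and 7.16 degrees, less where a joint would pass 70% of its speed; a pose out of reach is approached as far as the arm can. A call with a gripper value outside its range is refused whole. The fingers move at their own pace and stop on an object; "force" is the grip in N (left out, the last holds). Time passes only in rows, so rows that repeat a pose let the fingers close. It gives the time, the measured TCP pose, the force and the opening at its end, in the units of the state.
- sense(): the state, without advancing time (a new reading comes with each control period).
- grab_frame(name): name is "scene" or "top"; returns a dict with "color" (480x640x3 uint8, blue, green, red), "vertical_fov" (degrees; the focal length in pixels is half the picture's height over the tangent of half this angle, whatever the lens; pixels are square), "cx", "cy" (the principal point, pixels), "k1" (the pictures are not rectified: a ray, as slopes to the right and down, at radius r is drawn at 1 + k1 r^2 times it, then the intrinsics apply), "world_from_camera" (4x4, takes a point from camera to world coordinates). Camera axes: x right, y down, z forward; pixel columns grow to the right and rows downward; lengths in mm; the calibration is good to about 2 mm. A picture is of the moment at which its call begins. There is no depth.
- sign_off(): hands the job in, once; it reports no verdict.
The state is a dict: "clock": time; "qpos": joint angles; "qvel": joint speeds; "joint_efforts": joint torques, N m; "eef_pos": TCP position; "tcp_rot": TCP orientation; "contact_force": force on the tool from outside, world axes, zero at the start; "wrist_torque": the same for the moment, N m; "opening": opening from 0.0 (shut) to 1.0 (fully open).
Only numpy, scipy, OpenCV 4.12 (cv2) and the standard library are available. Lean on these libraries where they do the work, as an engineer would, in place of code of your own. Each camera call takes 0.05 s, during which the arm holds its last target. There are 200 camera calls.

TASK

Make the lamp test bench safe: first press down the raised end of the black rocker switch on the steel box until it is fully flipped over to off, then push the toppled grey probe holder over so that it stands upright on its base again, near where it lies. Do it all by pushing with the fingertips: never lift or carry the holder off the bench, and leave everything else on the bench where it is.

Things in the scene. Friction and masses are not known exactly. Their poses are not given: they have to be found in the camera images.
- test_box: fixed steel test box, 150 (x) x 210 (y) x 65 mm tall; origin at the centre of its underside, x points to its rear. On its top stand the rocker switch and an empty white ceramic lamp socket (54 mm across, 32 mm tall), side by side, either one on the left.
- switch_pivot (a point): middle of the hinge line of the chunky black rocker switch, 16 mm above the box top (81 mm above the bench), fixed to the box. Its y axis is the hinge line; x points to the rear end of the rocker. The rocker is a black paddle 68 mm long (x) and 34 mm wide (y), a shallow V seen from the side; housing cheeks 12 mm tall beside it. At the hinge its top is about 6 mm above this point.
- rocker_press (a point): point on the top face of the rocker's rear half (the end with the small white bar), 24 mm from the hinge line; moves with the rocker. It stands about 96 mm above the bench when the switch is on, and about 83 mm when fully off.
- rocker (a joint): angle of the rocker in rad: negative is on (front end down, rear end raised; lowest -0.28), +0.28 is the stop with the rear end fully down (off). No spring: it stays wherever it is left, held by friction; turning it takes about 3 N at the press point.
- probe_holder: loose grey L-shaped meter probe holder, 0.3 to 0.54 kg, toppled onto its flat back. Origin: middle of its heel, the straight edge where base underside (x = 0) meets back (z = 0); the heel stays on the bench as it is tipped up. x: the holder's own up, from base to column top, level now and vertical when standing. z: from back to front, vertical now.
- holder_plate (a point): middle of the free front edge of the holder's heavy base plate, on its inner face (x 14, z 76 mm from the heel); now the highest point. The plate is 14 mm thick (x), 72 mm wide (y), 76 mm deep (z), now on edge. Pushed towards -x near here it tips over the heel; past about 32 degrees it goes on by itself, the column following in behind the finger.
- holder_column (a point): middle of the top end of the holder's light column (x 92, z 17 mm from the heel). The column, 50 mm wide (y) and 34 mm thick (z from 0 to 34), reaches from the base plate (x 14) to here, flush with the back; so the plate's inner face is free above it, from z 34 to 76. Centre of mass: about x 20, z 33 mm.
- bulb: halogen bulb lying on its side, clear glass finger on a white ceramic foot, 77 mm long, 26 mm wide; origin under its middle
- reflector: small chrome reflector cup standing mouth up, 60 mm across, 42 mm tall; origin at the centre of its underside
- fuse_tin: small round metal tin, 34 mm across, 32 mm tall, standing about 100 mm to one side (y) of the probe holder; origin at the centre of its underside
- lamp_carton: small cardboard lamp carton, 45 x 75 x 40 mm tall, behind the test box; origin at the centre of its underside
- screwdriver: screwdriver lying on the bench at the left side
- jar: closed jar, 56 mm across, 70 mm tall, towards the back of the bench; origin at the centre of its underside
- mug: blue mug, 76 mm across, 85 mm tall, at the right side; origin at the centre of its underside
There are look-alikes about, which are no part of the job. What is shaped like the probe_holder but orange or yellow is not meant.

How it is judged:
By the outcome, as a careful person would: the job done as asked, in the order asked, and still so for the second after the job is handed in, with the robot touching nothing.
It also fails if it takes over 48 s, if anything falls off the work surface, if the arm or the gripper's body presses on something with over 40 N, if the wrist force passes 120 N, or if a joint passes its speed limit or range.

## Working session

There is one attempt and no reset: what is moved stays moved. The work goes in short steps, Python scripts to look and compute and a tool call to move; the robot and the scene stay as the last step left them, time stands still between calls to the robot, and variables do not carry over. Pictures are saved under pics/ and viewed, about 8 in all and at most 12, crops included, and the job is handed in when it is done.

Besides the shell and the picture viewer there is one more tool, called as a command line: name --argument value ..., lists and objects as JSON in quotes. drive_tool: Moves the arm, as the interface text tells. Its arguments: {"type":"object","properties":{"targets":{"type":"array"},"force":{"type":"number"}},"required":["targets"]}

```bash
mkdir -p pics
cat > h.py <<'E'
import numpy as np, cv2
from rig import sense, grab_frame, sign_off, grip_point_offset
from scipy.spatial.transform import Rotation as R
def cam(f):
    F=240/np.tan(np.radians(f["vertical_fov"])/2)
    return F,f["cx"],f["cy"],f["k1"],np.array(f["world_from_camera"])
def ray(f,u,v):
    F,cx,cy,k,T=cam(f); d=np.array([(u-cx)/F,(v-cy)/F]); s=d.copy()
    for _ in range(30): s=d/(1+k*(s@s))
    w=T[:3,:3]@np.r_[s,1]; return T[:3,3],w/np.linalg.norm(w)
def at(f,u,v,z):
    o,d=ray(f,u,v); return o+d*(z-o[2])/d[2]
def tri(f1,p1,f2,p2):
    o1,d1=ray(f1,*p1); o2,d2=ray(f2,*p2)
    t=np.linalg.lstsq(np.c_[d1,-d2],o2-o1,rcond=None)[0]
    a,b=o1+t[0]*d1,o2+t[1]*d2; return (a+b)/2,np.linalg.norm(a-b)
def proj(f,P):
    F,cx,cy,k,T=cam(f); c=T[:3,:3].T@(np.array(P,float)-T[:3,3]); s=c[:2]/c[2]; s=s*(1+k*(s@s)); return s*F+[cx,cy]
E
cat > shot.py <<'E'
import sys,pickle
from h import *
for n in sys.argv[2:]:
    f=grab_frame(n); pickle.dump(f,open(f"pics/{n}{sys.argv[1]}.pkl","wb")); cv2.imwrite(f"pics/{n}{sys.argv[1]}.png",f["color"])
    print(n,f["vertical_fov"],np.round(f["world_from_camera"],2).tolist())
E
python3 shot.py 0 scene top; python3 -c "
from h import *
s=sense();print(s)"
```

```text
scene 42.63323669074915 [[-0.85, 0.35, -0.39, 1095.34], [0.52, 0.54, -0.66, 874.86], [-0.02, -0.77, -0.64, 924.66], [0.0, 0.0, 0.0, 1.0]]
top 42.49803034358858 [[0.0, -1.0, 0.04, 497.78], [-1.0, -0.0, -0.01, 16.36], [0.01, -0.04, -1.0, 1820.38], [0.0, 0.0, 0.0, 1.0]]
{'clock': 0.1, 'qpos': array([ 1.32057384e+00,  3.53613706e-01,  1.63403864e+00,  1.98417521e-07,
        1.15521840e+00, -2.39742807e-03]), 'qvel': array([ 0.00130007, -0.00215026, -0.00124244, -0.00035723,  0.00252577,
       -0.00114352]), 'joint_efforts': array([-4.74552908e-04, -6.06362987e+01, -3.42821395e+01,  1.05803869e-05,
        3.93629933e-03,  6.74140074e-05]), 'eef_pos': array([153.22656367, 605.58526531, 303.22399644]), 'tcp_rot': array([-3.14031456e+00, -3.24556025e-06,  2.89376752e+00]), 'contact_force': array([ 0.28432246, -0.13067627,  0.59619698]), 'wrist_torque': array([ 0.04665649, -0.01295463, -0.05081847]), 'opening': 0.9960142974424316}
```

View pics/scene0.png

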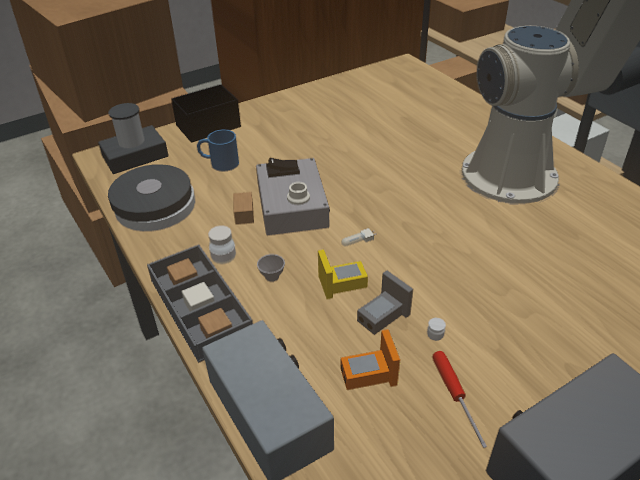

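View pics/top0.png

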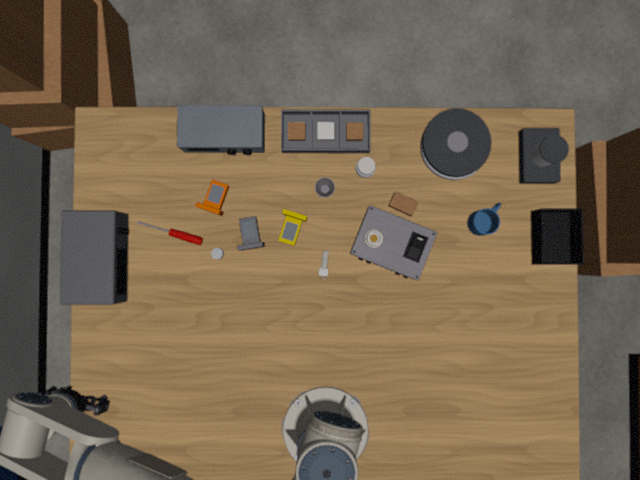

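The scene view shows the grey holder at (385,302), its plate at (398,292), the box at (292,195), the rocker at (283,167), and yellow and orange look-alikes. In the top view the holder is at (250,233) with its plate on the robot side, and the rocker is at (416,246). Next I'll take zoomed crops.

Run:
```python
import cv2,numpy as np
s=cv2.imread('pics/scene0.png');t=cv2.imread('pics/top0.png')
def c(i,x,y,w,h): return cv2.resize(i[y:y+h,x:x+w],(400,300),interpolation=cv2.INTER_CUBIC)
cv2.imwrite('pics/c0.png',np.vstack([np.hstack([c(s,345,265,80,60),c(s,250,150,80,60)]),np.hstack([c(t,215,203,80,60),c(t,365,217,80,60)])]))
```

```text
(no output)
```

View pics/c0.png

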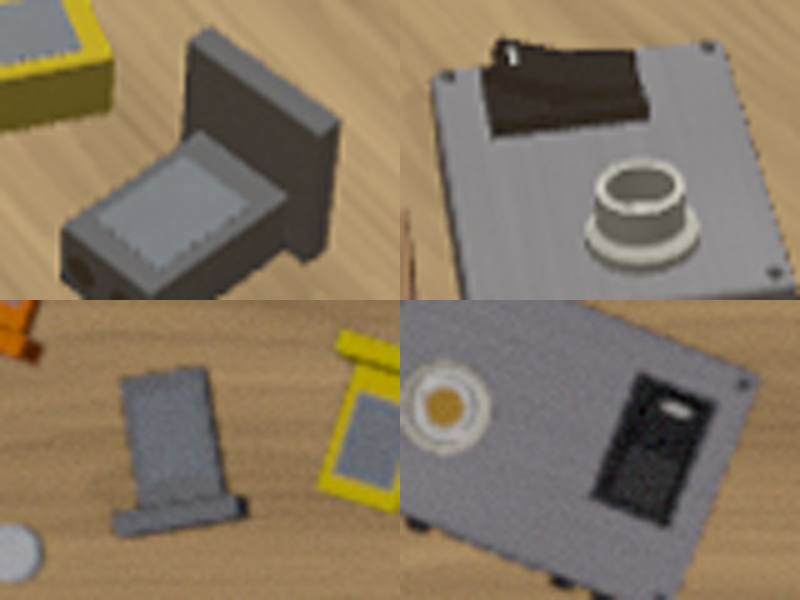

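Run:
```python
import pickle
from h import *
S=pickle.load(open('pics/scene0.pkl','rb'));T=pickle.load(open('pics/top0.pkl','rb'))
s=lambda a,b:(345+a/5,265+b/5); s2=lambda a,b:(250+(a-400)/5,150+b/5)
t=lambda a,b:(215+a/5,203+(b-300)/5); t2=lambda a,b:(365+(a-400)/5,217+(b-300)/5)
def show(n,a,b):
    p,e=tri(S,a,T,b); print(n,p.round(1),round(e,1))
# scene view looks from +x+y: left in scene = -y side
show('plate inner -y',s(188,45),t(236,497)); show('plate inner +y',s(318,133),t(112,514))
show('plate outer -y',s(210,28),t(242,516)); show('plate outer +y',s(340,120),t(118,535))
show('col end -y',s(65,228),t(204,368)); show('col end +y',s(150,295),t(122,379))
show('white bar',s2(510,55),t2(678,410)); show('screw rear -y',s2(447,76),t2(743,384))
show('socket',s2(640,185),t2(443,407))
show('tin',(437,323),(217,253.5))
for n,p in dict(rearR=t2(714,404),rearL=t2(640,375),frR=t2(668,525),frL=t2(592,495)).items(): print(n,at(T,*p,88).round(1))
for p in [(372,207),(436,235),(417,278),(351,248)]: print('box',at(T,*p,65).round(1))
```

```text
plate inner -y [542.2 178.2  69.5] 0.2
plate inner +y [532.1 248.1  74. ] 0.6
plate outer -y [530.6 175.3  70.5] 1.9
plate outer +y [519.8 245.3  71.9] 1.8
col end -y [617.5 201.6  28.2] 1.7
col end +y [610.7 249.2  30. ] 2.1
white bar [ 551.8 -267.7   94.7] 0.5
screw rear -y [ 567.6 -309.9   64.5] 0.4
socket [ 553.7 -135.8   97.1] 1.6
tin [510.3 312.8  31.8] 1.3
rearR [ 555.2 -289.    88. ]
rearL [ 571.5 -247.3   88. ]
frR [ 487.1 -262.7   88. ]
frL [ 503.9 -219.9   88. ]
box [ 643.7 -133.9   65. ]
box [ 564.  -316.6   65. ]
box [ 441.5 -261.6   65. ]
box [526.6 -73.8  65. ]
```

```bash
cat >> h.py <<'E'
def rel(x,y,z,yang,tilt=None):
    """shift (m) and rotvec in tool axes to a tool-down pose with tool y at world angle yang"""
    s=sense(); A=R.from_euler('xyz',s["tcp_rot"])
    B=R.from_matrix(np.c_[[np.sin(yang),-np.cos(yang),0],[np.cos(yang),np.sin(yang),0],[0,0,-1]])
    if tilt is not None: B=R.from_rotvec(tilt)*B
    return (A.inv().apply(np.array([x,y,z])-s["eef_pos"])/1000).round(4),(A.inv()*B).as_rotvec().round(4)
E
python3 -c "
from h import *
print(rel(556,-266,200,1.17))"
```

```text
Traceback (most recent call last):
  File "h.py", line 22, in rel
    B=R.from_matrix(np.c_[[np.sin(yang),-np.cos(yang),0],[np.cos(yang),np.sin(yang),0],[0,0,-1]])
  File "scipy/spatial/transform/_rotation.pyx", line 1143, in scipy.spatial.transform._rotation.Rotation.from_matrix
ValueError: Non-positive determinant (left-handed or null coordinate frame) in rotation matrix 0: [[ 0.9207506   0.39015168  0.        ]
 [-0.39015168  0.9207506   0.        ]
 [ 0.          0.         -1.        ]].
```

```bash
sed -i 's/\[np.sin(yang),-np.cos(yang),0\]/[-np.sin(yang),np.cos(yang),0]/' h.py
python3 -c "
from h import *
print(rel(556,-266,200,1.17))"
```

```text
(array([-0.6043, -0.746 ,  0.1042]), array([-1.30e-03,  1.00e-04,  1.53e-01]))
```

drive_tool --targets '[-0.604,-0.746,0.04,0,0,0.153,0,-0.604,-0.746,0.04,0,0,0.153,0,-0.604,-0.746,0.04,0,0,0.153,0,-0.604,-0.746,0.04,0,0,0.153,0,-0.604,-0.746,0.04,0,0,0.153,0,-0.604,-0.746,0.04,0,0,0.153,0,-0.604,-0.746,0.04,0,0,0.153,0,-0.604,-0.746,0.04,0,0,0.153,0,-0.604,-0.746,0.04,0,0,0.153,0,-0.604,-0.746,0.04,0,0,0.153,0,-0.604,-0.746,0.04,0,0,0.153,0,-0.604,-0.746,0.04,0,0,0.153,0]'

```text
clock: 1.1
eef_pos: [363.0, 150.5, 283.1]
tcp_rot: [3.141, 0.0, 2.741]
contact_force: [0.7, 0.4, 0.1]
opening: 0.002
```

```bash
python3 -c "
from h import *
print(rel(556,-266,200,1.17),sense()['qpos'])"
```

```text
(array([-0.3401, -0.3083,  0.0831]), array([0.0003, 0.0003, 0.0004])) [ 3.89138589e-01  4.41713390e-03  2.11806120e+00  1.81736968e-05
  1.01864897e+00 -7.81233930e-01]
```

drive_tool --targets '[-0.34,-0.308,0.07,0,0,0,0,-0.34,-0.308,0.07,0,0,0,0,-0.34,-0.308,0.07,0,0,0,0,-0.34,-0.308,0.07,0,0,0,0,-0.34,-0.308,0.07,0,0,0,0,-0.34,-0.308,0.07,0,0,0,0,-0.34,-0.308,0.07,0,0,0,0,-0.34,-0.308,0.07,0,0,0,0,-0.34,-0.308,0.07,0,0,0,0,-0.34,-0.308,0.07,0,0,0,0,-0.34,-0.308,0.07,0,0,0,0,-0.34,-0.308,0.07,0,0,0,0]'

```text
clock: 2.1
eef_pos: [557.6, -269.2, 211.8]
tcp_rot: [-3.14, 0.002, 2.738]
contact_force: [-0.5, -0.3, 0.2]
opening: 0.0
```

```bash
python3 shot.py 1 scene >/dev/null; python3 -c "
from h import *
import pickle
print(rel(556,-266,170,1.17))
S=pickle.load(open('pics/scene1.pkl','rb'));i=S['color'];e=sense()['eef_pos'];p=proj(S,e-[0,0,73]);print(p,e)
cv2.imwrite('pics/c1.png',cv2.resize(i[110:230,220:380],(800,600),interpolation=cv2.INTER_CUBIC))"
```

```text
(array([0.0013, 0.0011, 0.0418]), array([-0.0006,  0.0003, -0.0029]))
[269.0328693  146.24319689] [ 556.71971233 -267.5291055   211.78626912]
```

View pics/c1.png

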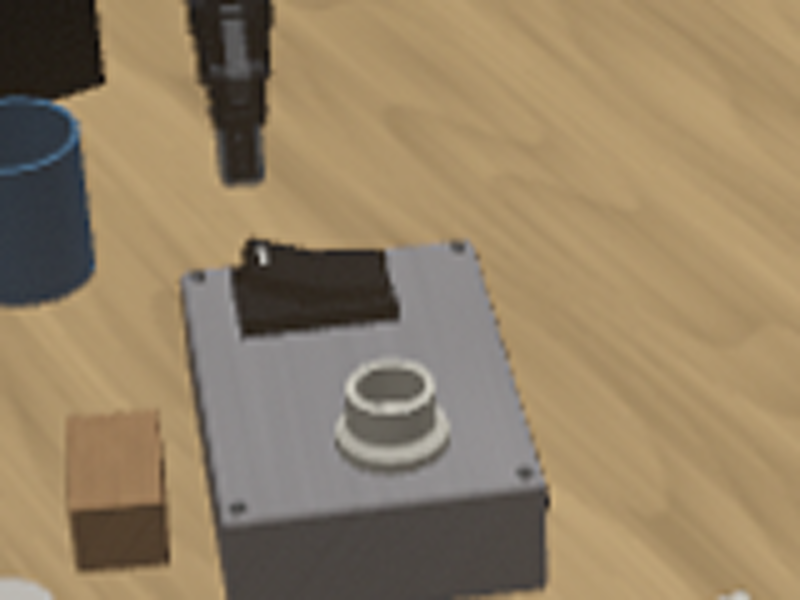

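The fingertip shows at crop (242,184), where the projection puts it, and it hangs above the bar end of the rocker at (255,250). I'll press now.

drive_tool --targets '[0.001,0.001,0.03,0,0,0,0,0.001,0.001,0.037,0,0,0,0,0.001,0.001,0.04,0,0,0,0,0.001,0.001,0.043,0,0,0,0,0.001,0.001,0.046,0,0,0,0,0.001,0.001,0.049,0,0,0,0,0.001,0.001,0.052,0,0,0,0,0.001,0.001,0.054,0,0,0,0,0.001,0.001,0.056,0,0,0,0]'

```text
clock: 2.9
eef_pos: [556.3, -262.9, 157.8]
tcp_rot: [-3.142, 0.003, 2.741]
contact_force: [5.6, 0.1, 4.2]
opening: 0.002
```

drive_tool --targets '[0,0,0.002,0,0,0,0,0,0,0.004,0,0,0,0,0,0,0.005,0,0,0,0]'

```text
clock: 3.15
eef_pos: [556.6, -263.1, 155.3]
tcp_rot: [3.141, 0.003, 2.741]
contact_force: [-5.4, 4.8, 40.4]
opening: 0.001
```

drive_tool --targets '[0,0,0,0,0,0,0,0,0,-0.04,0,0,0,0,0,0,-0.08,0,0,0,0,0,0,-0.12,0,0,0,0,0,0,-0.12,0,0,0,0,0,0,-0.12,0,0,0,0]'

```text
clock: 3.65
eef_pos: [555.7, -263.0, 274.4]
tcp_rot: [-3.141, 0.004, 2.741]
contact_force: [-0.2, 0.1, -0.4]
opening: -0.003
```

```bash
python3 shot.py 2 scene >/dev/null; python3 -c "
import cv2,numpy as np
i=cv2.imread('pics/scene2.png')[145:205,250:330];j=cv2.imread('pics/scene0.png')[145:205,250:330]
cv2.imwrite('pics/c2.png',np.hstack([cv2.resize(k,(400,300),interpolation=cv2.INTER_CUBIC) for k in(j,i)]))"
```

```text
(no output)
```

View pics/c2.png

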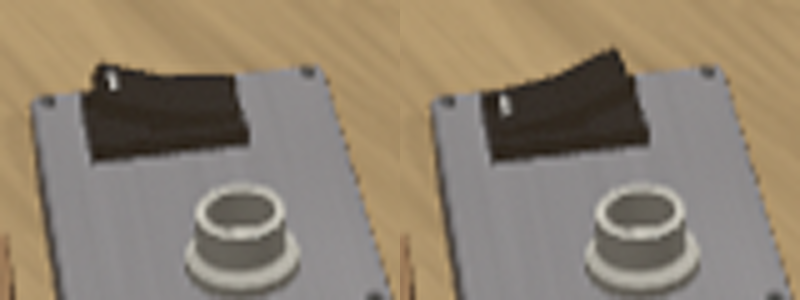

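The rocker is flipped: the bar end has dropped to crop (505,105) and the front end is up at (618,55). The press force jumped to 40 N at the stop. The holder is next.

```bash
python3 -c "
from h import *
print(rel(557,216,240,1.72),sense()['qpos'])"
```

```text
(array([0.1846, 0.4414, 0.0322]), array([-2.000e-04,  0.000e+00, -5.501e-01])) [-4.44312683e-01  3.66406432e-01  1.68889547e+00 -2.35903336e-04
  1.08618709e+00 -1.61413723e+00]
```

drive_tool --targets '[0.185,0.441,0.03,0,0,-0.55,0,0.185,0.441,0.03,0,0,-0.55,0,0.185,0.441,0.03,0,0,-0.55,0,0.185,0.441,0.03,0,0,-0.55,0,0.185,0.441,0.03,0,0,-0.55,0,0.185,0.441,0.03,0,0,-0.55,0,0.185,0.441,0.03,0,0,-0.55,0,0.185,0.441,0.03,0,0,-0.55,0,0.185,0.441,0.03,0,0,-0.55,0,0.185,0.441,0.03,0,0,-0.55,0,0.185,0.441,0.03,0,0,-0.55,0,0.185,0.441,0.03,0,0,-0.55,0]'

```text
clock: 4.7
eef_pos: [555.2, 219.3, 239.5]
tcp_rot: [3.142, -0.004, -2.991]
contact_force: [-0.2, 0.1, 0.3]
opening: 0.004
```

drive_tool --targets '[0,0,0,0,0,0,0,0,0,0,0,0,0,0]'

```text
clock: 4.87
eef_pos: [555.5, 216.3, 239.7]
tcp_rot: [-3.14, -0.004, -2.99]
contact_force: [-0.8, -1.2, -0.1]
opening: -0.003
```

```bash
python3 -c "
from h import *
print(rel(557,216,140,1.72),sense()['eef_pos'])"
```

```text
(array([-0.0019, -0.0004,  0.0997]), array([-0.0013, -0.0042,  0.0025])) [555.46395282 216.26740126 239.73542756]
```

drive_tool --targets '[-0.002,0,0.04,0,0,0,0,-0.002,0,0.075,0,0,0,0,-0.002,0,0.1,0,0,0,0,-0.002,0,0.1,0,0,0,0,-0.002,0,0.1,0,0,0,0]'

```text
clock: 5.28
eef_pos: [557.7, 214.3, 140.5]
tcp_rot: [-3.14, -0.005, -2.994]
contact_force: [-0.5, 0.3, -0.0]
opening: -0.001
```

```bash
python3 shot.py 3 scene >/dev/null; python3 -c "
from h import *
i=cv2.imread('pics/scene3.png')[215:335,330:490]
cv2.imwrite('pics/c3.png',cv2.resize(i,(800,600),interpolation=cv2.INTER_CUBIC));print(sense()['eef_pos'],sense()['contact_force'])"
```

```text
[558.91213352 214.95420679 142.22140701] [0.36793952 0.69494366 1.12804139]
```

View pics/c3.png

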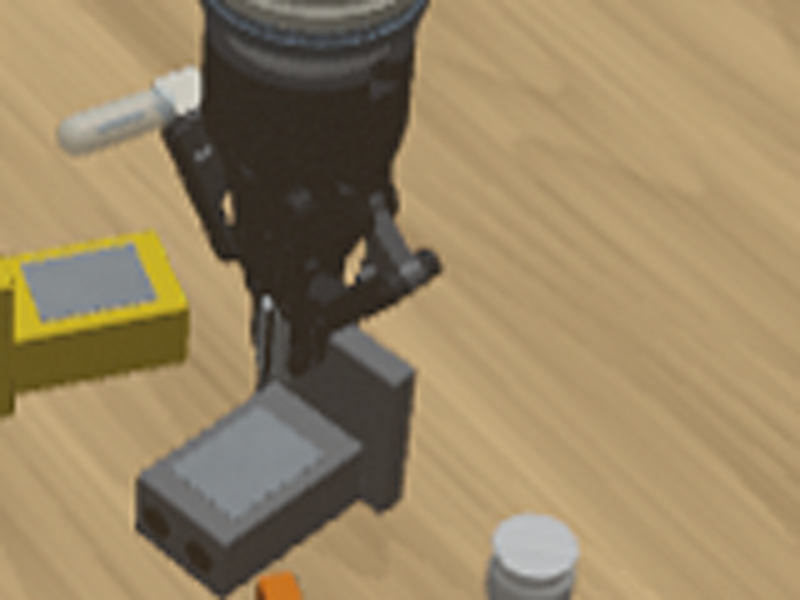

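The finger stands just ahead of the plate's inner face, above the column (crop (305,370)), and centred across the width. I'll push.

drive_tool --targets '[0.004,0,0.003,0,0,0,0,0.008,0,0.003,0,0,0,0,0.012,0,0.003,0,0,0,0,0.016,0,0.003,0,0,0,0,0.02,0,0.003,0,0,0,0,0.024,0,0.003,0,0,0,0]'

```text
clock: 5.83
eef_pos: [534.9, 212.5, 139.7]
tcp_rot: [3.141, 0.001, -2.992]
contact_force: [0.9, 0.4, 0.2]
opening: -0.002
```

```bash
python3 shot.py 4 scene >/dev/null; python3 -c "
from h import *
i=cv2.imread('pics/scene4.png')[215:335,330:490]
cv2.imwrite('pics/c4.png',cv2.resize(i,(800,600),interpolation=cv2.INTER_CUBIC));print(sense()['eef_pos'],sense()['contact_force'])"
```

```text
[533.94587039 212.28174918 139.3135136 ] [-1.22581506 -0.31189694  0.36961582]
```

View pics/c4.png

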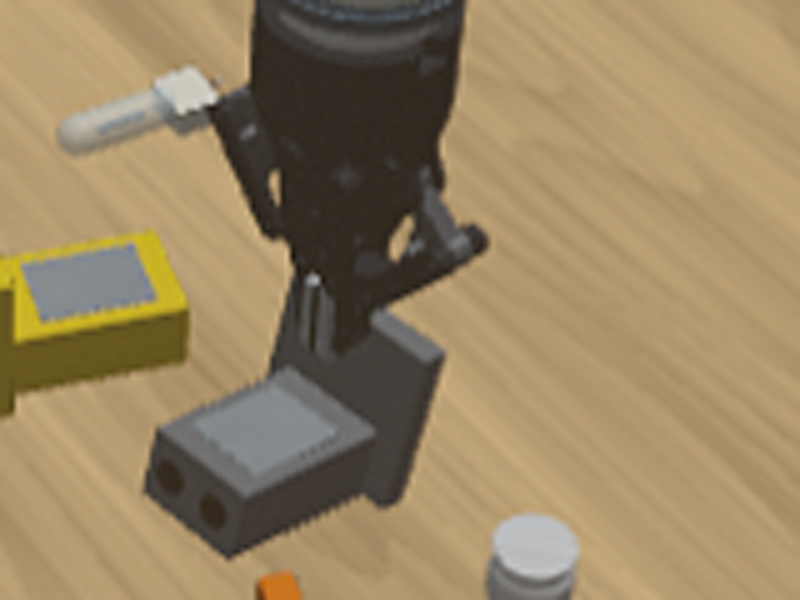

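The holder is tipping about its heel without sliding. I'll carry on, then speed up so the column can follow in.

drive_tool --targets '[0.004,0,0,0,0,0,0,0.008,0,0,0,0,0,0,0.012,0,0,0,0,0,0,0.016,0,0,0,0,0,0,0.02,0,0,0,0,0,0,0.025,0,0,0,0,0,0,0.033,0,0,0,0,0,0,0.043,0,0,0,0,0,0,0.053,0,0,0,0,0,0,0.062,0,0,0,0,0,0,0.07,0,0,0,0,0,0,0.076,0,0,0,0,0,0]'

```text
clock: 6.88
eef_pos: [458.9, 201.0, 139.1]
tcp_rot: [-3.142, -0.0, -2.992]
contact_force: [0.3, 0.8, 0.5]
opening: -0.002
```

```bash
python3 shot.py 5 scene >/dev/null; python3 -c "
from h import *
i=cv2.imread('pics/scene5.png')[215:335,330:490]
cv2.imwrite('pics/c5.png',cv2.resize(i,(800,600),interpolation=cv2.INTER_CUBIC));print(sense()['eef_pos'],sense()['contact_force'])"
```

```text
[458.04268654 200.73451988 139.00590058] [-0.91019868  0.03185178 -0.53833375]
```

View pics/c5.png

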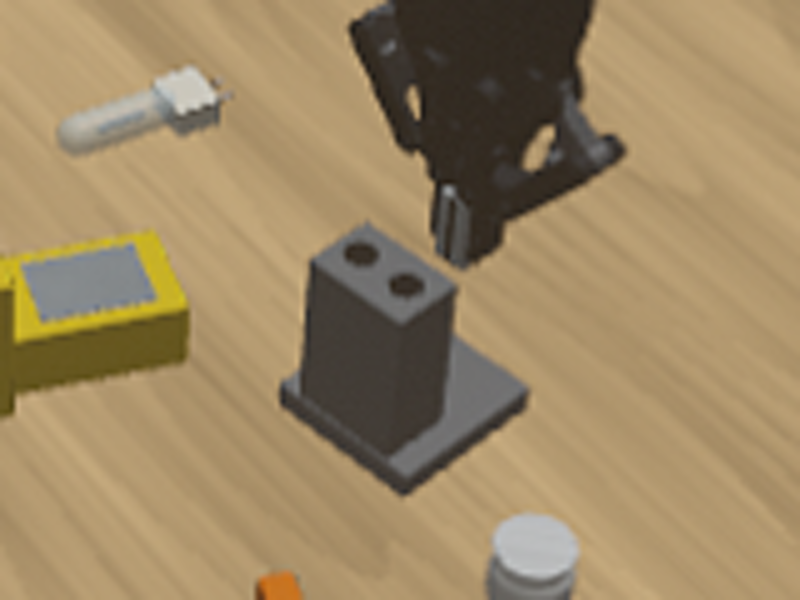

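The holder is upright with its base flat, and the finger is clear of the column (crop (460,265)). I'll retreat straight up and away, let things settle and check.

drive_tool --targets '[0.01,0,-0.04,0,0,0,0,0.02,0,-0.08,0,0,0,0,0.05,0,-0.12,0,0,0,0,0.08,0,-0.16,0,0,0,0,0.1,0,-0.16,0,0,0,0,0.1,0,-0.16,0,0,0,0,0.1,0,-0.16,0,0,0,0,0.1,0,-0.16,0,0,0,0,0.1,0,-0.16,0,0,0,0]'

```text
clock: 7.68
eef_pos: [361.7, 186.4, 298.5]
tcp_rot: [-3.141, -0.0, -2.992]
contact_force: [0.1, 0.2, 1.2]
opening: 0.0
```

```bash
python3 shot.py 6 scene top >/dev/null; python3 -c "
from h import *
a=cv2.imread('pics/scene6.png');b=cv2.imread('pics/scene0.png')
d=np.abs(a.astype(int)-b).sum(2)>90
n,l,s,c=cv2.connectedComponentsWithStats(d.astype(np.uint8))
print([tuple(x) for x in s[1:] if x[4]>15])
cv2.imwrite('pics/c6.png',a)"
```

```text
[(np.int32(454), np.int32(0), np.int32(5), np.int32(8), np.int32(22)), (np.int32(441), np.int32(0), np.int32(97), np.int32(186), np.int32(5753)), (np.int32(514), np.int32(0), np.int32(12), np.int32(7), np.int32(60)), (np.int32(445), np.int32(5), np.int32(8), np.int32(6), np.int32(16)), (np.int32(556), np.int32(18), np.int32(19), np.int32(21), np.int32(154)), (np.int32(461), np.int32(32), np.int32(21), np.int32(9), np.int32(104)), (np.int32(569), np.int32(42), np.int32(8), np.int32(15), np.int32(56)), (np.int32(545), np.int32(50), np.int32(26), np.int32(31), np.int32(263)), (np.int32(458), np.int32(58), np.int32(18), np.int32(20), np.int32(224)), (np.int32(599), np.int32(61), np.int32(26), np.int32(34), np.int32(157)), (np.int32(457), np.int32(81), np.int32(23), np.int32(14), np.int32(96)), (np.int32(555), np.int32(93), np.int32(46), np.int32(26), np.int32(412)), (np.int32(596), np.int32(116), np.int32(12), np.int32(6), np.int32(35)), (np.int32(282), np.int32(154), np.int32(13), np.int32(6), np.int32(44)), (np.int32(268), np.int32(157), np.int32(13), np.int32(11), np.int32(58)), (np.int32(357), np.int32(260), np.int32(79), np.int32(75), np.int32(2161))]
```

View pics/c6.png

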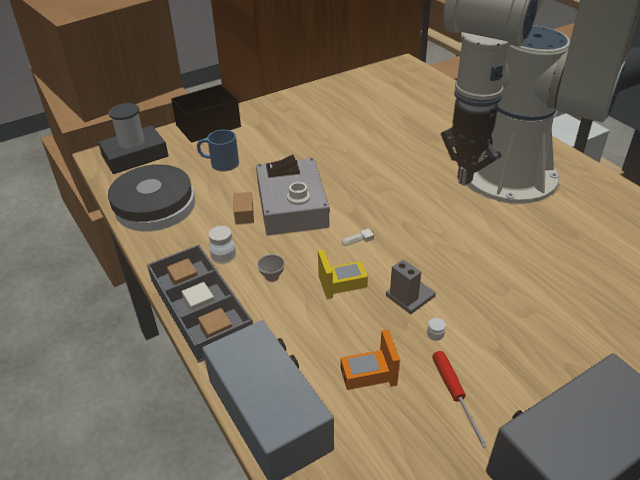

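The holder stands at (410,285) and the rocker at (283,165) is off. Apart from the arm, only the rocker and the holder differ from the first picture.

```bash
python3 -c "
from h import *
print(sense()['contact_force'],sense()['qvel'].round(3),sign_off())"
```

```text
the job is handed in; nothing more can be done
[ 0.40648438 -0.05959138  0.77538824] [-0.    -0.002  0.003 -0.002  0.003  0.   ] None
```

Both parts of the job are done, in the order asked, and I handed it in at about 8 s on the robot's clock.

- **Switch:** I pressed the raised rear end of the rocker with the closed fingertips. At the stop the force rose to about 40 N, with the fingertip 82 mm above the bench. The picture afterwards shows the white-bar end fully down and the front end up.
- **Probe holder:** I pushed the grey holder's plate over its heel towards the robot, and the column followed in behind the finger. It stands upright on its base where it lay, and was never lifted.
- **Last checks:** Comparing the first and last pictures from the scene camera, only the rocker, the holder and the arm had changed. The robot was clear of everything, at rest and reading under 1 N. I found no failed or conflicting checks, but I did not measure the holder's final upright angle or the rocker angle. Both were judged from the pictures.

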